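# Shake the fume extractor's filter clean

## Robot

A 7-joint arm with a two-finger parallel gripper is mounted at the origin on the work surface. World frame = base frame: x ahead of the robot, y to its left, z up, the work surface at z = 0. Lengths are in mm, angles in rad, forces in N, time in s.
With the tool pointing down it reaches from about 425 to 925 mm from the base axis. Payload 6.8 kg.
Tool frame: the origin (TCP) lies midway between the tips of the shut fingers; the grasp point (between the pads) lies 19 mm behind it; z points along the fingers, y is the line along which they close (so a half turn about z gives the same grasp; the last joint's range is limited). The gripper opens to 85 mm and grips with 20 to 120 N. Pads are 22 mm wide; open, the fingers measure 114 mm over their backs; the gripper's body (76 mm by 85 mm) begins 54 mm behind the grasp point. The pads swing forward as they close: fully open they stand 13 mm farther back than shut.
Start: joints at [1.24, 0.477, 0.022, 1.555, -0.011, 1.109, -0.083], TCP at [149.157, -658.331, 231.308] pointing down, gripper open.
Joint ranges: [-2.96, 2.96], [-0.34, 2.1], [-1.41, 1.46], [0.24, 2.44], [-1.37, 4.51], [0.17, 1.92], [-2.96, 2.96]. Speed limits (rad/s): [2.39, 2.39, 3.14, 3.14, 3.14, 3.14, 3.14].

## Interface

Orientations are given as a rotation vector (axis times angle).
In Python, from bench import r gives the robot as it stands. The module is installed in compiled form; this text tells all that it offers.
- The arm moves only by the shell command python3 -m handwheel 'ROWS'. ROWS is JSON, a list of rows, each an object of numbers: "tx", "ty", "tz": the shift along the tool's x, y, z in m; "rx", "ry", "rz": the turn, a rotation vector about the tool's x, y, z in rad; "grip": the finger opening in m, from 0 to 0.0854. A call has 1 to 20 rows; each row shifts and turns the commanded pose from where the row before left it, along the tool's axes as they then stand; what a row does not reach is not made up. A row lasts 1/10 s, in which the tool goes at most 50 mm and 8.59 degrees, less where a joint would pass 70% of its speed; a pose out of reach is approached as far as the arm can. A call is refused whole if a number of a shift passes 0.05 or a number of a turn 0.15, either way. A call with a gripper value outside its range is refused whole. The fingers move at their own pace and stop on an object; the grip force is fixed at half the most. Time passes only in rows, so rows that do not move let the fingers close. It gives the time, the measured TCP pose, the force, the opening and the grip force at its end, in the units of the state.
- r.sense(): the state, without advancing time (a new reading comes with each control period).
- r.grab_frame(name): name is "side" or "top" or "wrist"; returns a dict with "color" (420x560x3 uint8, red, green, blue), "K" (3x3 intrinsics, pixels), "pose" (4x4, takes a point from camera to world coordinates). Camera axes: x right, y up, looking along -z (the intrinsics and any distortion apply to the point x, -y, -z); pixel columns grow to the right and rows downward; lengths in mm; the calibration is good to about 2 mm. The wrist camera is an equidistant fisheye: a pixel r from the principal point sees the ray r / f radians off the axis. A picture is of the moment at which its call begins. There is no depth.
- r.hand_in(): hands the job in; it is judged then, once.
Trained networks look in a picture, given as the dict that the camera call returned (one of the last four; its "shot" number tells which), for a name from the list of things; names that differ only in an ending like _2 or _b are one class to them, and where a whole thing is asked for, a point or a joint stands for the part that bears it (a point fixed in the world has none). Each returns a list of dicts, best first, with "conf" (0 to 1); they miss things now and then, are a little off and sometimes report something else, mostly with a low value. They report only what shows in the picture. A call takes as long as a camera call.
- r.cut_out(picture, name): "pixels" (420x560 bool, what is visible of it) and "rect" ([left, top, right, bottom] in pixels, round what is visible of it).
- r.spot_point(picture, name): "position" ([row, column] in pixels: a listed point, or the origin of a listed thing).
The state is a dict: "time_s": time; "joint_positions": joint angles; "qd": joint speeds; "tau": joint torques, N m; "tcp_pos": TCP position; "orientation": TCP orientation; "wrist_force": force on the tool from outside, world axes, zero at the start; "wrist_torque": the same for the moment, N m; "grip_width": finger opening in mm; "grasp_force": force on a finger pad.
Only numpy, scipy, OpenCV 4.12 (cv2) and the standard library are available. Lean on these libraries where they do the work, as an engineer would, in place of code of your own. Each camera call takes 0.05 s, during which the arm holds its last target. There are 200 camera calls.

## Task

Clean the filter of the bench fume extractor: first set the black-ball airflow lever in line with the orange idle pointer, then pull the red sprung shaker handle straight out until you feel its stop, and hold it snug against the stop for two seconds with a firm pull of about 22 N, never over 27 N. Then ease it all the way back home, never letting it snap back, and let go with the lever still at idle. Do not bump the clear hood, shift the pointer or disturb the things standing around.

Things in the scene. Friction and masses are not known exactly. Their poses are not given: they have to be found in the camera images.
- console: Grey lectern-shaped extractor, fixed, 260 mm deep (x), 320 wide (y), 150 high; origin under its centre, front at its -x, z up. The front slopes from 60 mm high at x = -130 mm to 150 mm at x = +40 mm (28 deg), then a flat top. On the slope: shaker handle at y = +55 mm, airflow lever at y = -100 mm.
- shaker: Red flat T-handle, sprung. Bar 100 mm long (its y, parallel to console y), 28 deep along the pull axis (its z), 14 thick (its x), on a 12 mm stem; origin at the bar's centre. Its z points out of the slope, leaning 28 deg from vertical to the console's front; it slides only along z. At home the bar's lower edge is 46 mm off the slope.
- handle_home (a point): Fixed point where the shaker's origin lies when home. The spring always pulls the handle home: about 6 N at home, 12 N just before the stop (weight included), rising by 0.1 N per mm. The stop is 50 to 75 mm out: there the pull jumps to about 17 N. Let go when out, the handle snaps back at over 0.5 m/s.
- hood: Clear fume hood on a grey duct, fixed to the console (origin, axes as the console's). Cone, 62 mm radius at its level lower rim, 105 mm above the home handle's centre; nearest rim edge 25 mm beyond (console +x of) that centre; it rises 200 mm above the rim. It bars an upright gripper from the handle.
- lever_ball (a point): Centre of the 34 mm black ball on the airflow lever, 110 mm from the hinge; its z runs along the lever away from the hinge. The 10 mm rod swings about a hinge along the console's y; hinge in the console's frame at x = -80, y = -100, z = 105 mm. The lever moves with a friction of about 2.5 N at the ball and stays where it is left.
- air_lever (a joint): Lever angle, rad: 0 straight up, positive leaning to the console's +x (away from its front), -0.8 to 0.8.
- pointer_tip (a point): Tip of the orange idle pointer, 60 mm from the lever's hinge line and 27 mm to the console's -y of the lever; its z runs along the pointer.
- idle_pointer (a joint): Angle of the pointer, rad, measured as the lever's; tightly screwed.
- solder_reel: Blue reel, 66 mm diameter, 50 high, standing on the bench, origin under it; leave alone.
- flux_jar: Amber jar, 56 mm diameter, 75 high, origin under it; leave alone.
- tip_cleaner: Dark pot with brass wool, 76 mm diameter, 45 high (wool to 58), origin under it; leave alone.
- guide_bush (a point): Centre of the top of the steel guide bush (34 mm, on a black rubber ring) round the stem on the slope. It carries the stop in a stiff rubber mount: with the handle at its stop, a pull over about 17 N lifts the bush along the pull axis by 1 mm per 1.5 N. Lifted 0.3 to 7 mm (18 to 27 N) it is snug; more harms it.

How it is judged:
By the outcome, as a careful person would: the job done as asked, in the order asked, and still so for the second after the job is handed in, with the robot touching nothing.
It also fails if it takes over 72 s, if anything falls off the work surface, if the arm or the gripper's body presses on something with over 40 N, if the wrist force passes 120 N, or if a joint passes its speed limit or range.

## Working session

There is one attempt and no reset: what is moved stays moved. The work goes in short steps, Python scripts to look and compute and a shell command to move; the robot and the scene stay as the last step left them, time stands still between calls to the robot, and variables do not carry over. Pictures are saved under pics/ and viewed, at most 10 in all, crops included, and the job is handed in when it is done.

```bash
mkdir -p pics; cat > h.py <<'E'
import numpy as np, cv2
from scipy.spatial.transform import Rotation as R
from bench import r
def save(p,n): cv2.imwrite('pics/%s.png'%n, p['color'][:,:,::-1])
def ray(p,px,fish=False):
    K=p['K'];v=np.array([(px[1]-K[0,2])/K[0,0],(px[0]-K[1,2])/K[1,1]])
    if fish:
        t=np.hypot(*v);d=np.array([*(v/t*np.sin(t)),np.cos(t)])
    else: d=np.array([v[0],v[1],1.])
    d=np.array([d[0],-d[1],-d[2]]);T=np.array(p['pose'])
    d=T[:3,:3]@d;return T[:3,3],d/np.linalg.norm(d)
def tri(rays):
    A=np.zeros((3,3));b=np.zeros(3)
    for o,d in rays:
        P=np.eye(3)-np.outer(d,d);A+=P;b+=P@o
    x=np.linalg.solve(A,b);return x,[np.linalg.norm(np.cross(x-o,d)) for o,d in rays]
def proj(p,x):
    T=np.array(p['pose']);c=T[:3,:3].T@(np.array(x)-T[:3,3]);K=p['K']
    return [K[1,1]*c[1]/c[2]*1+K[1,2], -K[0,0]*c[0]/c[2]+K[0,2]]
E
python3 - <<'E'
from h import *
s=r.sense();print(s)
names=['console','shaker','handle_home','hood','lever_ball','pointer_tip','guide_bush','solder_reel','flux_jar','tip_cleaner']
P={n:r.grab_frame(n) for n in ['side','top','wrist']}
for k,p in P.items():
    save(p,k+'0');print(k,np.round(p['pose'],3).tolist(),np.round(p['K'],1).tolist(),[x for x in p])
for n in names:
    rs=[]
    for k,p in P.items():
        q=r.spot_point(p,n)
        print(n,k,[(np.round(a['position'],1).tolist(),round(a['conf'],2)) for a in q[:2]])
        if q and k!='wrist': rs.append(ray(p,q[0]['position']))
    if len(rs)>1: x,e=tri(rs);print('  ',x.round(1),np.round(e,1))
E
```

```text
{'time_s': 0.0, 'joint_positions': array([ 1.23989571,  0.47781662,  0.02233173,  1.55643307, -0.01150151,
        1.10928451, -0.0831023 ]), 'qd': array([-0.00026079, -0.00037676,  0.00206171, -0.00103106,  0.001816  ,
        0.00081537, -0.00010145]), 'tau': array([ 2.82235760e-04, -5.96450472e+01,  1.60754666e+00, -2.81194907e+01,
        1.24232116e-02,  9.33530799e-03,  3.24925929e-05]), 'tcp_pos': array([ 149.01315337, -657.75255048,  230.32223863]), 'orientation': array([-3.12034251e+00, -3.49093191e-01,  5.18697567e-04]), 'wrist_force': array([ 0.1193291 ,  0.07429734, -0.47040641]), 'wrist_torque': array([-0.07344622, -0.01380293, -0.00534974]), 'grasp_force': 0.0, 'grip_width': 85.55038771470254}
side [[-0.694, 0.371, -0.616, -76.123], [-0.72, -0.366, 0.59, 724.5], [-0.007, 0.853, 0.522, 779.465], [0.0, 0.0, 0.0, 1.0]] [[454.2, 0.0, 278.2], [0.0, 454.2, 207.3], [0.0, 0.0, 1.0]] ['color', 'K', 'pose', 'shot']
top [[-0.028, 0.995, -0.098, 519.62], [-0.999, -0.03, -0.015, 33.781], [-0.018, 0.098, 0.995, 1395.043], [0.0, 0.0, 0.0, 1.0]] [[476.2, 0.0, 274.5], [0.0, 476.2, 208.4
[... 939 characters left out ...]
7.9, 336.0], 0.45)]
pointer_tip top [([233.3, 344.0], 0.59)]
pointer_tip wrist []
   [633.4 -54.1 142.9] [95.5 95.5]
guide_bush side [([214.0, 261.4], 0.87)]
guide_bush top [([198.2, 274.5], 0.93)]
guide_bush wrist []
   [675.5  56.5 144. ] [7. 7.]
solder_reel side [([316.9, 216.8], 0.66)]
solder_reel top [([230.9, 195.0], 0.84), ([204.3, 275.8], 0.31)]
solder_reel wrist []
   [596.9 289.1  -6.2] [2.6 2.6]
flux_jar side [([287.0, 182.2], 0.8)]
flux_jar top [([184.9, 197.8], 0.54), ([229.3, 387.7], 0.45)]
flux_jar wrist []
   [738.2 284.3  -5.7] [4.1 4.1]
tip_cleaner side [([223.7, 365.8], 0.73)]
tip_cleaner top [([228.8, 390.7], 0.62)]
tip_cleaner wrist []
   [ 586.8 -284.4   -2.3] [1.4 1.4]
```

```bash
python3 - <<'E'
import cv2
a=cv2.imread('pics/side0.png')[110:330,150:430];b=cv2.imread('pics/top0.png')[130:290,170:420]
cv2.imwrite('pics/s1.png',cv2.resize(a,None,fx=2.7,fy=2.7,interpolation=2));cv2.imwrite('pics/t1.png',cv2.resize(b,None,fx=3,fy=3,interpolation=2))
E
```

```text
(no output)
```

View pics/s1.png

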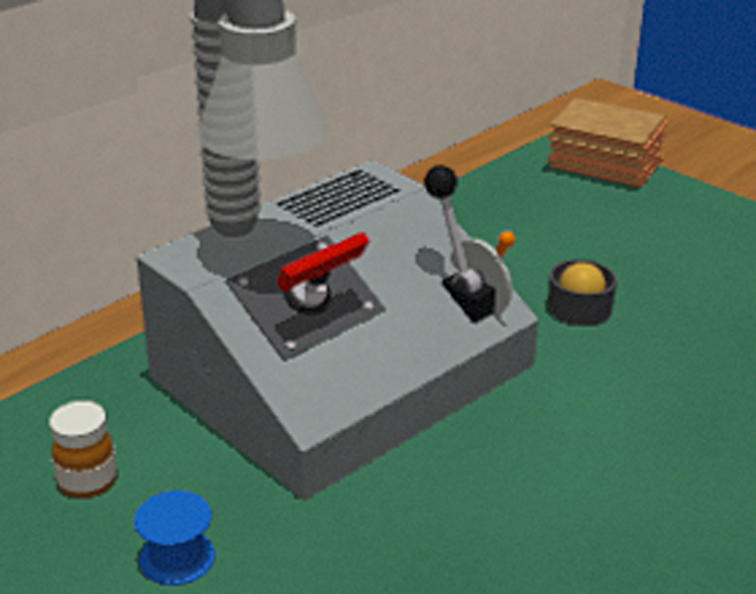

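View pics/t1.png

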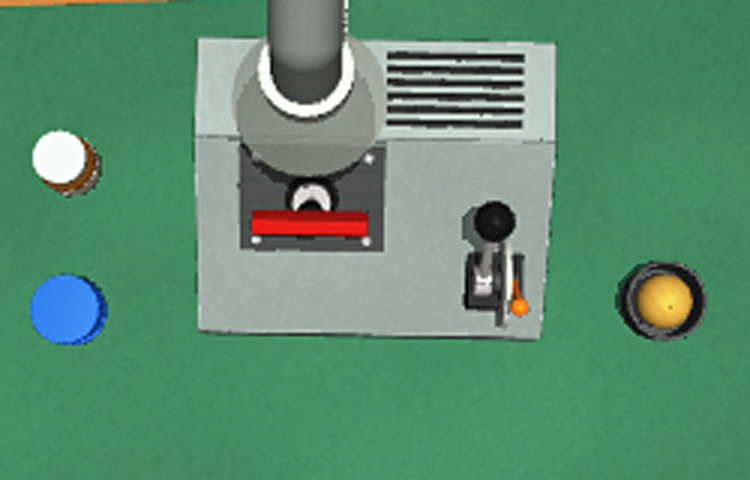

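The side view shows the red T-bar at about (270,206) col,row, the ball at (313,177) and the pointer's orange tip at (338,199). In the top view the bar is at about (273,204), the ball at (335,204) and the tip at (343,232). The lever leans back and the pointer leans forward. Next I fit the console pose.

```bash
cat > fit.py <<'E'
from h import *
from scipy.optimize import least_squares
P={n:r.grab_frame(n) for n in ['side','top']}
S=lambda c,w:(c[1]/2.7+110,c[0]/2.7+150)
T=lambda c,w:(c[1]/3+130,c[0]/3+170)
obs=[('side',S,(304,497),(-130,160,0)),('side',S,(306,452),(-130,160,60)),('side',S,(190,289),(40,160,150)),('side',S,(536,322),(-130,-160,60)),('side',S,(534,363),(-130,-160,0)),('side',S,(139,260),(130,160,150)),
('top',T,(198,38),(130,160,150)),('top',T,(555,44),(130,-160,150)),('top',T,(196,135),(40,160,150)),('top',T,(554,141),(40,-160,150)),('top',T,(200,330),(-130,160,60)),('top',T,(541,338),(-130,-160,60))]
def w(v,c): 
    a=v[2];return np.array([v[0]+np.cos(a)*c[0]-np.sin(a)*c[1],v[1]+np.sin(a)*c[0]+np.cos(a)*c[1],c[2]])
def ball(v,L,t,dy): return w(v,(-80+L*np.sin(t),-100+dy,105+L*np.cos(t)))
def hh(v,x): # slope point x -> handle centre
    t=np.arctan2(90,170);sz=60+(x+130)*np.tan(t);return w(v,(x-60*np.sin(t),55,sz+60*np.cos(t)))
def res(v):
    e=[]
    for k,f,c,m in obs: e.append(np.array(proj(P[k],w(v,m)))-f(c,0))
    for k,f,cb,cp,ch in [('side',S,(440,181),(507,240),(324,262)),('top',T,(494,221),(520,306),(310,223))]:
        e+= [np.array(proj(P[k],ball(v,110,v[3],0)))-f(cb,0),np.array(proj(P[k],ball(v,60,v[4],-27)))-f(cp,0),np.array(proj(P[k],hh(v,v[5])))-f(ch,0)]
    return np.concatenate(e)
s=least_squares(res,[683,6,0,.4,-.4,-30],loss='soft_l1');v=s.x
print(v.round(4));print(res(v).reshape(-1,2).round(1).tolist())
print('ball',ball(v,110,v[3],0),'tip',ball(v,60,v[4],-27),'home',hh(v,v[5]),'idle ball',ball(v,110,v[4],0),'hinge',w(v,(-80,-100,105)))
np.save('v.npy',v)
E
python3 fit.py
```

```text
[ 6.873724e+02 -1.941400e+00 -4.810000e-02  4.031000e-01 -4.470000e-01
 -1.054190e+01]
[[2.0, 0.8], [0.1, -0.5], [0.9, -0.7], [-1.1, 1.8], [0.9, 1.0], [-1.8, -1.1], [-1.0, -0.6], [-1.2, 0.6], [-0.0, -0.9], [0.0, 0.8], [0.3, -0.7], [-0.1, 0.1], [0.3, 0.6], [-0.4, 0.5], [-0.2, 0.6], [-0.4, 0.1], [-0.1, -0.3], [-0.2, -0.1]]
ball [ 645.7538396  -100.05436294  206.1853179 ] tip [ 575.45363152 -123.70263567  159.10436499] home [651.44550718  54.8511073  176.2698035 ] idle ball [555.16239876 -95.69494146 204.19133581] hinge [602.65824072 -97.98052597 105.        ]
```

```bash
python3 -m handwheel '[{"rz":0.135,"tz":-0.035},{"rz":0.135,"tz":-0.035},{"tx":0.0283,"ty":-0.038},{"tx":0.0283,"ty":-0.038},{"tx":0.0283,"ty":-0.038},{"tx":0.0283,"ty":-0.038},{"tx":0.0283,"ty":-0.038},{"tx":0.0283,"ty":-0.038},{"tx":0.0283,"ty":-0.038},{"tx":0.0283,"ty":-0.038},{"tx":0.0283,"ty":-0.038},{"tx":0.0283,"ty":-0.038},{"tx":0.0283,"ty":-0.038},{"tx":0.0283,"ty":-0.038},{"tx":0.0283,"ty":-0.038},{"tx":0.0283,"ty":-0.038},{"tx":0.0283,"ty":-0.038},{},{}]'
python3 - <<'E'
from h import *
s=r.sense();print(s['tcp_pos'],R.from_rotvec(s['orientation']).as_matrix().round(3).tolist(),s['wrist_force'],s['joint_positions'].round(2))
p=r.grab_frame('wrist');save(p,'w1');print(np.round(p['pose'],3).tolist())
for n in ['lever_ball','pointer_tip','handle_home','shaker','guide_bush']:
    print(n,[(np.round(a['position'],1).tolist(),round(a['conf'],2)) for a in r.spot_point(p,n)[:2]])
E
```

```text
[ 149.12109959 -658.33843588  231.30508329] [[0.975, 0.221, -0.0], [0.221, -0.975, -0.0], [-0.0, 0.0, -1.0]] [-0.79446579 -0.5791531   0.55778019] [ 1.24  0.48  0.02  1.56 -0.01  1.11 -0.08]
[[0.22, 0.93, 0.296, 224.296], [-0.976, 0.21, 0.065, -641.929], [-0.001, -0.303, 0.953, 374.139], [0.0, 0.0, 0.0, 1.0]]
lever_ball []
pointer_tip []
handle_home []
shaker []
guide_bush []$[0]: bad value
```

```bash
python3 -m handwheel '[{"tz":-0.035}]';python3 -m handwheel '[{"tx":0,"ty":0,"tz":-0.035,"rx":0,"ry":0,"rz":0.135,"grip":0.085}]'
```

```text
time_s: 2.15
tcp_pos: [148.3, -655.5, 261.5]
orientation: [-3.129, -0.135, 0.004]
wrist_force: [0.5, -0.3, -0.1]
grip_width: 85.1
grasp_force: 0.0$[0]: bad value
```

```bash
python3 -m handwheel '[{"tx":0,"ty":0,"tz":-0.035,"rx":0,"ry":0,"rz":0.135,"grip":0.085},{"tx":0.0283,"ty":-0.038,"tz":0,"rx":0,"ry":0,"rz":0,"grip":0.07},{"tx":0.0283,"ty":-0.038,"tz":0,"rx":0,"ry":0,"rz":0,"grip":0.07},{"tx":0.0283,"ty":-0.038,"tz":0,"rx":0,"ry":0,"rz":0,"grip":0.07},{"tx":0.0283,"ty":-0.038,"tz":0,"rx":0,"ry":0,"rz":0,"grip":0.07},{"tx":0.0283,"ty":-0.038,"tz":0,"rx":0,"ry":0,"rz":0,"grip":0.07},{"tx":0.0283,"ty":-0.038,"tz":0,"rx":0,"ry":0,"rz":0,"grip":0.07},{"tx":0.0283,"ty":-0.038,"tz":0,"rx":0,"ry":0,"rz":0,"grip":0.07},{"tx":0.0283,"ty":-0.038,"tz":0,"rx":0,"ry":0,"rz":0,"grip":0.07},{"tx":0.0283,"ty":-0.038,"tz":0,"rx":0,"ry":0,"rz":0,"grip":0.07},{"tx":0.0283,"ty":-0.038,"tz":0,"rx":0,"ry":0,"rz":0,"grip":0.07},{"tx":0.0283,"ty":-0.038,"tz":0,"rx":0,"ry":0,"rz":0,"grip":0.07},{"tx":0.0283,"ty":-0.038,"tz":0,"rx":0,"ry":0,"rz":0,"grip":0.07},{"tx":0.0283,"ty":-0.038,"tz":0,"rx":0,"ry":0,"rz":0,"grip":0.07},{"tx":0.0283,"ty":-0.038,"tz":0,"rx":0,"ry":0,"rz":0,"grip":0.07},{"tx":0.0283,"ty":-0.038,"tz":0,"rx":0,"ry":0,"rz":0,"grip":0.07},{"tx":0,"ty":0,"tz":0,"rx":0,"ry":0,"rz":0,"grip":0.07},{"tx":0,"ty":0,"tz":0,"rx":0,"ry":0,"rz":0,"grip":0.07}]'
python3 - <<'E'
from h import *
s=r.sense();print(s['tcp_pos'],R.from_rotvec(s['orientation']).as_matrix().round(3).tolist(),s['wrist_force'],s['joint_positions'].round(2))
p=r.grab_frame('wrist');save(p,'w1');print(np.round(p['pose'],3).tolist())
for n in ['lever_ball','pointer_tip','handle_home','shaker','guide_bush']:
    print(n,[(np.round(a['position'],1).tolist(),round(a['conf'],2)) for a in r.spot_point(p,n)[:2]])
E
```

```text
time_s: 3.95
tcp_pos: [600.4, -107.7, 301.0]
orientation: [-3.141, 0.07, 0.001]
wrist_force: [-0.0, -1.0, 0.5]
grip_width: 69.6
grasp_force: 0.0
[ 600.43614503 -107.74621987  300.97545344] [[0.999, -0.044, -0.0], [-0.044, -0.999, 0.0], [-0.001, -0.0, -1.0]] [-0.0237648  -1.04019423  0.48403207] [ 0.3   0.33 -0.29  1.62  0.1   1.21 -1.63]
[[-0.046, 0.952, 0.304, 677.493], [-0.999, -0.043, -0.015, -111.924], [-0.001, -0.304, 0.953, 443.775], [0.0, 0.0, 0.0, 1.0]]
lever_ball [([152.5, 262.1], 0.91)]
pointer_tip [([217.2, 289.9], 0.77)]
handle_home [([154.8, 95.9], 0.71), ([126.9, 115.2], 0.54)]
shaker [([153.9, 93.2], 0.6)]
guide_bush [([124.9, 115.3], 0.91), ([184.6, 45.7], 0.5)]
```

View pics/w1.png

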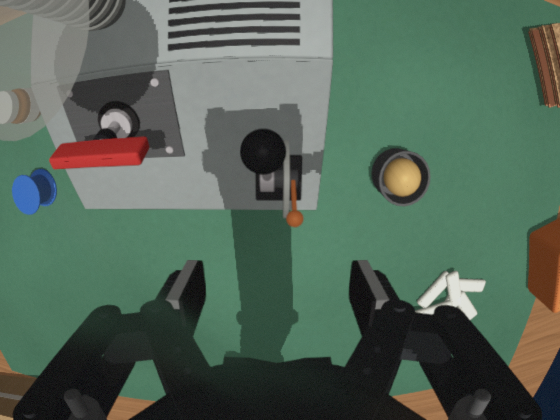

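The wrist view shows the ball at (262,152), the pointer's knob at (294,218) and the T-bar at about (98,153), all unobstructed. I check these against the fit.

```bash
cat > wr.py <<'E'
from h import *
v=np.load('v.npy')
def w(c):
    a=v[2];return np.array([v[0]+np.cos(a)*c[0]-np.sin(a)*c[1],v[1]+np.sin(a)*c[0]+np.cos(a)*c[1],c[2]])
def ball(L,t,dy): return w((-80+L*np.sin(t),-100+dy,105+L*np.cos(t)))
def off(p,px,x,fish=True):
    o,d=ray(p,px,fish);u=x-o;return (o+d*(u@d)-x).round(1)
def hh(x,out=0):
    t=np.arctan2(90,170);sz=60+(x+130)*np.tan(t);return w((x-(60+out)*np.sin(t),55,sz+(60+out)*np.cos(t)))
def delta(pos,Rm):
    s=r.sense();A=R.from_rotvec(s['orientation']).as_matrix()
    return (A.T@(np.array(pos)-s['tcp_pos'])/1000).round(4), R.from_matrix(A.T@Rm).as_rotvec().round(4)
E
python3 - <<'E'
from wr import *
p=r.grab_frame('wrist')
print('ball',off(p,(151.5,262.5),ball(110,v[3],0)),off(p,(217.5,293.5),ball(60,v[4],-27)),'bush/home',off(p,(154,97),hh(v[5])))
for t in (.36,.4,.44): print(t,off(p,(151.5,262.5),ball(110,t,0)))
for t in (-.5,-.45,-.4): print(t,off(p,(217.5,293.5),ball(60,t,-27)))
Rv=R.from_euler('z',v[2]).as_matrix()@np.diag([1,-1,-1.])
b=ball(110,v[3],0);print(b,delta(b+[0,0,60],Rv))
E
```

```text
ball [-0.8 -2.5 -0. ] [ 0.4 -1.4 -0.1] bush/home [ 0.4 -1.7 -1.1]
0.36 [ 3.8 -2.8 -0.6]
0.4 [-0.4 -2.6 -0.1]
0.44 [-4.6 -2.3  0.5]
-0.5 [ 2.5 -1.6 -0.8]
-0.45 [ 0.6 -1.4 -0.1]
-0.4 [-1.5 -1.2  0.6]
[ 645.7538396  -100.05436294  206.1853179 ] (array([ 0.0455, -0.0124,  0.0354]), array([ 0.0004, -0.0002, -0.0011]))
```

```bash
python3 -m handwheel '[{"tx":0.0455,"ty":-0.011,"tz":0,"rx":0,"ry":0,"rz":0,"grip":0.07},{"tx":0,"ty":0,"tz":0.03,"rx":0,"ry":0,"rz":0,"grip":0.07},{"tx":0,"ty":0,"tz":0.03,"rx":0,"ry":0,"rz":0,"grip":0.07},{"tx":0,"ty":0,"tz":0.03,"rx":0,"ry":0,"rz":0,"grip":0.07},{"tx":0,"ty":0,"tz":0.026,"rx":0,"ry":0,"rz":0,"grip":0.07},{"tx":0,"ty":0,"tz":0,"rx":0,"ry":0,"rz":0,"grip":0.07},{"tx":0,"ty":0,"tz":0,"rx":0,"ry":0,"rz":0,"grip":0.03},{"tx":0,"ty":0,"tz":0,"rx":0,"ry":0,"rz":0,"grip":0.03},{"tx":0,"ty":0,"tz":0,"rx":0,"ry":0,"rz":0,"grip":0.03},{"tx":0,"ty":0,"tz":0,"rx":0,"ry":0,"rz":0,"grip":0.03},{"tx":0,"ty":0,"tz":0,"rx":0,"ry":0,"rz":0,"grip":0.03}]'
python3 - <<'E'
from h import *
s=r.sense();print(s['tcp_pos'],s['wrist_force'],s['wrist_torque'],s['grip_width'],s['grasp_force'])
p=r.grab_frame('wrist');save(p,'w2')
E
```

```text
time_s: 5.4
tcp_pos: [647.8, -99.2, 187.8]
orientation: [-3.14, 0.073, -0.007]
wrist_force: [-0.3, 2.3, 6.4]
grip_width: 31.6
grasp_force: 59.0
[647.76815385 -99.18511178 187.81545447] [-0.32296613  2.28743867  6.37272098] [ 0.63465006 -0.04966835 -0.03366068] 31.5525742026929 58.95668864250183
```

View pics/w2.png

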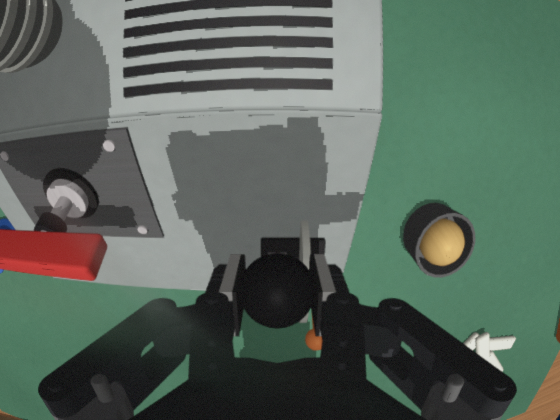

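```bash
python3 -m handwheel '[{"tx":-0.0109,"ty":0,"tz":-0.004,"rx":0,"ry":0,"rz":0,"grip":0.03},{"tx":-0.0113,"ty":0,"tz":-0.0028,"rx":0,"ry":0,"rz":0,"grip":0.03},{"tx":-0.0116,"ty":0,"tz":-0.0016,"rx":0,"ry":0,"rz":0,"grip":0.03},{"tx":-0.0116,"ty":0,"tz":-0.0004,"rx":0,"ry":0,"rz":0,"grip":0.03},{"tx":-0.0116,"ty":0,"tz":0.0009,"rx":0,"ry":0,"rz":0,"grip":0.03},{"tx":-0.0115,"ty":0,"tz":0.0021,"rx":0,"ry":0,"rz":0,"grip":0.03},{"tx":-0.0113,"ty":0,"tz":0.0033,"rx":0,"ry":0,"rz":0,"grip":0.03},{"tx":-0.0108,"ty":0,"tz":0.0045,"rx":0,"ry":0,"rz":0,"grip":0.03},{"tx":0,"ty":0,"tz":0,"rx":0,"ry":0,"rz":0,"grip":0.03},{"tx":0,"ty":0,"tz":0,"rx":0,"ry":0,"rz":0,"grip":0.03}]'
cat > ang.py <<'E'
from wr import *
from scipy.optimize import minimize_scalar
s=r.sense();print(s['time_s'],s['tcp_pos'],s['wrist_force'].round(1))
for k in ['side','top','wrist']:
    p=r.grab_frame(k)
    for n,L,dy in (('lever_ball',110,0),('pointer_tip',60,-27)):
        q=r.spot_point(p,n)
        for a in q[:2]:
            f=lambda t:np.linalg.norm(off(p,a['position'],ball(L,t,dy),k=='wrist'))
            ts=np.linspace(-.8,.8,321);e=[f(t) for t in ts];i=int(np.argmin(e));print(k,n,np.round(a['position'],1),round(a['conf'],2),'ang',ts[i].round(3),'err',round(e[i],1))
    save(p,'a_'+k)
E
python3 ang.py
```

```text
time_s: 6.45
tcp_pos: [555.5, -96.0, 183.2]
orientation: [3.141, -0.074, 0.0]
wrist_force: [-0.6, -0.1, 0.8]
grip_width: 30.1
grasp_force: 0.0
6.45 [555.50423111 -96.0030929  183.24382096] [-0.6 -0.1  0.8]
side lever_ball [179.4 318.2] 0.52 ang 0.225 err 4.6
side pointer_tip [199.  336.1] 0.45 ang -0.39 err 5.0
top lever_ball [213.8 333.7] 0.52 ang 0.145 err 3.3
top lever_ball [187.6 196.8] 0.21 ang 0.39 err 343.3
top pointer_tip [197.4 289.2] 0.61 ang 0.8 err 142.3
wrist lever_ball [108.8   5.7] 0.68 ang 0.22 err 83.4
wrist lever_ball [149.1 275.1] 0.58 ang 0.145 err 0.1
wrist pointer_tip [214.2 321.2] 0.59 ang -0.455 err 2.2
```

View pics/a_wrist.png

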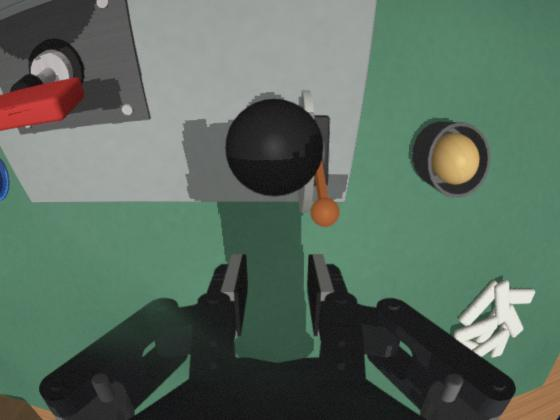

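The wrist view shows the ball at (274,147), free and at about 0.145 rad because the grip slipped off its upper half. The pointer's knob is at (325,212), unmoved. I open the fingers, straddle the ball deeper and grip again.

```bash
python3 -m handwheel '[{"tx":0,"ty":0,"tz":0,"rx":0,"ry":0,"rz":0,"grip":0.06},{"tx":0,"ty":0,"tz":0,"rx":0,"ry":0,"rz":0,"grip":0.06},{"tx":0,"ty":0,"tz":0,"rx":0,"ry":0,"rz":0,"grip":0.06},{"tx":0.021,"ty":0,"tz":-0.001,"rx":0,"ry":0,"rz":0,"grip":0.06},{"tx":0.021,"ty":0,"tz":-0.001,"rx":0,"ry":0,"rz":0,"grip":0.06},{"tx":0.021,"ty":0,"tz":-0.001,"rx":0,"ry":0,"rz":0,"grip":0.06},{"tx":0,"ty":0,"tz":0,"rx":0,"ry":0,"rz":0,"grip":0.06},{"tx":0,"ty":0,"tz":0,"rx":0,"ry":0,"rz":0,"grip":0.03},{"tx":0,"ty":0,"tz":0,"rx":0,"ry":0,"rz":0,"grip":0.03},{"tx":0,"ty":0,"tz":0,"rx":0,"ry":0,"rz":0,"grip":0.03},{"tx":0,"ty":0,"tz":0,"rx":0,"ry":0,"rz":0,"grip":0.03}]'
```

```text
time_s: 8.0
tcp_pos: [617.8, -97.7, 186.4]
orientation: [-3.14, 0.073, 0.001]
wrist_force: [-2.1, 3.7, 1.5]
grip_width: 31.4
grasp_force: 59.3
```

```bash
python3 -m handwheel '[{"tx":-0.006,"ty":0,"tz":-0.0006,"rx":0,"ry":0,"rz":0,"grip":0.03},{"tx":-0.0055,"ty":0,"tz":-0.0003,"rx":0,"ry":0,"rz":0,"grip":0.03},{"tx":-0.0055,"ty":0,"tz":0,"rx":0,"ry":0,"rz":0,"grip":0.03},{"tx":0,"ty":0,"tz":0,"rx":0,"ry":0,"rz":0,"grip":0.03}]'
python3 ang.py
```

```text
time_s: 8.4
tcp_pos: [601.7, -97.0, 187.6]
orientation: [-3.14, 0.074, -0.004]
wrist_force: [1.2, 5.2, -0.5]
grip_width: 31.8
grasp_force: 59.6
8.4 [601.69489252 -97.02569366 187.63246825] [ 1.2  5.2 -0.5]
side lever_ball [181.3 320.8] 0.72 ang 0.115 err 7.7
side pointer_tip [197.3 335.9] 0.49 ang -0.32 err 2.1
top pointer_tip [231.2 196.3] 0.31 ang -0.23 err 374.8
wrist lever_ball [208.7   0. ] 0.7 ang 0.33 err 96.5
wrist lever_ball [297.8 278.6] 0.63 ang -0.005 err 0.4
```

View pics/a_wrist.png

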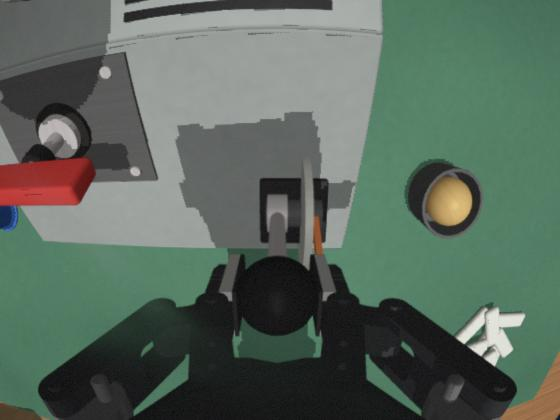

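The view shows the ball at (278,296) held centrally between the pads, lever at about 0. I continue the arc to the pointer.

```bash
python3 -m handwheel '[{"tx":-0.0061,"ty":-0.001,"tz":0.0002,"rx":0,"ry":0,"rz":0,"grip":0.03},{"tx":-0.006,"ty":-0.001,"tz":0.0005,"rx":0,"ry":0,"rz":0,"grip":0.03},{"tx":-0.006,"ty":0,"tz":0.0009,"rx":0,"ry":0,"rz":0,"grip":0.03},{"tx":-0.006,"ty":0,"tz":0.0012,"rx":0,"ry":0,"rz":0,"grip":0.03},{"tx":-0.0059,"ty":0,"tz":0.0015,"rx":0,"ry":0,"rz":0,"grip":0.03},{"tx":-0.0058,"ty":0,"tz":0.0019,"rx":0,"ry":0,"rz":0,"grip":0.03},{"tx":-0.0057,"ty":0,"tz":0.0022,"rx":0,"ry":0,"rz":0,"grip":0.03},{"tx":-0.0055,"ty":0,"tz":0.0025,"rx":0,"ry":0,"rz":0,"grip":0.03},{"tx":0,"ty":0,"tz":0,"rx":0,"ry":0,"rz":0,"grip":0.03},{"tx":0,"ty":0,"tz":0,"rx":0,"ry":0,"rz":0,"grip":0.03}]'
python3 ang.py
```

```text
time_s: 9.85
tcp_pos: [554.2, -93.9, 176.0]
orientation: [3.141, -0.074, -0.001]
wrist_force: [0.5, 0.1, 0.3]
grip_width: 30.0
grasp_force: 0.0
9.85 [554.22212357 -93.93243118 175.95172869] [0.5 0.1 0.3]
side lever_ball [182.1 326.7] 0.67 ang -0.065 err 3.1
wrist lever_ball [245.4 280.3] 0.96 ang -0.17 err 0.2
wrist pointer_tip [215.5 326.5] 0.91 ang -0.455 err 2.4
```

```bash
python3 -m handwheel '[{"tx":0,"ty":0,"tz":-0.04,"rx":0,"ry":0,"rz":0,"grip":0.03},{"tx":0,"ty":0,"tz":-0.04,"rx":0,"ry":0,"rz":0,"grip":0.0},{"tx":0.039,"ty":0,"tz":0,"rx":0,"ry":0,"rz":0,"grip":0.0},{"tx":0.039,"ty":0,"tz":0,"rx":0,"ry":0,"rz":0,"grip":0.0},{"tx":0,"ty":0,"tz":0,"rx":0,"ry":0,"rz":0,"grip":0.0},{"tx":0,"ty":0,"tz":0.029,"rx":0,"ry":0,"rz":0,"grip":0.0},{"tx":0,"ty":0,"tz":0.029,"rx":0,"ry":0,"rz":0,"grip":0.0},{"tx":0,"ty":0,"tz":0,"rx":0,"ry":0,"rz":0,"grip":0.0},{"tx":-0.006,"ty":0,"tz":0,"rx":0,"ry":0,"rz":0,"grip":0.0},{"tx":-0.006,"ty":0,"tz":0,"rx":0,"ry":0,"rz":0,"grip":0.0},{"tx":-0.006,"ty":0,"tz":0,"rx":0,"ry":0,"rz":0,"grip":0.0},{"tx":-0.006,"ty":0,"tz":0.001,"rx":0,"ry":0,"rz":0,"grip":0.0},{"tx":-0.006,"ty":0,"tz":0.001,"rx":0,"ry":0,"rz":0,"grip":0.0},{"tx":-0.006,"ty":0,"tz":0.002,"rx":0,"ry":0,"rz":0,"grip":0.0},{"tx":-0.006,"ty":0,"tz":0.002,"rx":0,"ry":0,"rz":0,"grip":0.0},{"tx":0,"ty":0,"tz":0,"rx":0,"ry":0,"rz":0,"grip":0.0}]'
python3 ang.py
```

```text
time_s: 11.9
tcp_pos: [589.3, -95.6, 191.8]
orientation: [3.141, -0.074, -0.003]
wrist_force: [0.4, 0.5, 0.2]
grip_width: 0.1
grasp_force: 0.0
11.9 [589.27332033 -95.58298716 191.83962486] [0.4 0.5 0.2]
side lever_ball [187.5 335.8] 0.5 ang -0.355 err 0.3
side pointer_tip [194.5 336.3] 0.48 ang -0.255 err 4.2
wrist lever_ball [335.9 281.9] 0.91 ang -0.415 err 1.1
wrist pointer_tip [261.6 320.3] 0.91 ang -0.45 err 2.1
```

View pics/a_wrist.png

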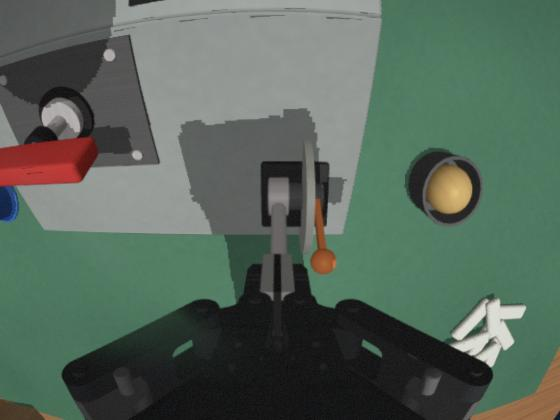

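The shut fingers hide the ball at (278,270); the pointer's knob at (323,262) is untouched. The side view puts the lever at about -0.355, so I push a little further and then rise to measure.

```bash
python3 -m handwheel '[{"tx":-0.003,"ty":0,"tz":0.001,"rx":0,"ry":0,"rz":0,"grip":0.0},{"tx":-0.003,"ty":0,"tz":0.001,"rx":0,"ry":0,"rz":0,"grip":0.0},{"tx":-0.002,"ty":0,"tz":0.001,"rx":0,"ry":0,"rz":0,"grip":0.0},{"tx":0,"ty":0,"tz":0,"rx":0,"ry":0,"rz":0,"grip":0.0},{"tx":0,"ty":0,"tz":0,"rx":0,"ry":0,"rz":0,"grip":0.0}]'; python3 -c "
from h import *;print(r.sense()['wrist_force'])"
python3 -m handwheel '[{"tx":0.02,"ty":0,"tz":0,"rx":0,"ry":0,"rz":0,"grip":0.0},{"tx":0.03,"ty":0,"tz":-0.03,"rx":0,"ry":0,"rz":0,"grip":0.0},{"tx":0,"ty":0,"tz":-0.05,"rx":0,"ry":0,"rz":0,"grip":0.0},{"tx":-0.02,"ty":0,"tz":-0.04,"rx":0,"ry":0,"rz":0,"grip":0.0},{"tx":-0.03,"ty":0,"tz":0,"rx":0,"ry":0,"rz":0,"grip":0.0},{"tx":-0.03,"ty":0,"tz":0,"rx":0,"ry":0,"rz":0,"grip":0.0},{"tx":0,"ty":0,"tz":0,"rx":0,"ry":0,"rz":0,"grip":0.0}]'
python3 ang.py
python3 - <<'E'
import cv2,numpy as np
a=cv2.imread('pics/a_side.png')[150:230,270:370];a=cv2.resize(a,None,fx=4,fy=4,interpolation=2)
b=cv2.imread('pics/a_wrist.png')[90:330,200:400];b=cv2.resize(b,(267,320))
cv2.imwrite('pics/cmp.png',np.hstack([a,b]))
E
```

```text
time_s: 12.85
tcp_pos: [582.5, -95.1, 189.3]
orientation: [3.141, -0.074, -0.0]
wrist_force: [1.3, 0.2, -0.1]
grip_width: 0.2
grasp_force: 0.5
[ 1.27161412  0.20524456 -0.10622187]
time_s: 13.55
tcp_pos: [549.1, -94.0, 309.4]
orientation: [3.14, -0.075, -0.004]
wrist_force: [-0.1, -0.4, -0.1]
grip_width: 0.1
grasp_force: 0.0
13.55 [549.13161776 -94.00258711 309.38168375] [-0.1 -0.4 -0.1]
side lever_ball [192.1 336.4] 0.63 ang -0.445 err 7.3
side pointer_tip [195.8 338.4] 0.56 ang -0.37 err 5.3
top lever_ball [198.  290.8] 0.36 ang 0.54 err 110.3
wrist lever_ball [205.3 279.3] 0.64 ang -0.465 err 0.3
wrist pointer_tip [165.  305.6] 0.77 ang -0.42 err 2.5
```

View pics/cmp.png

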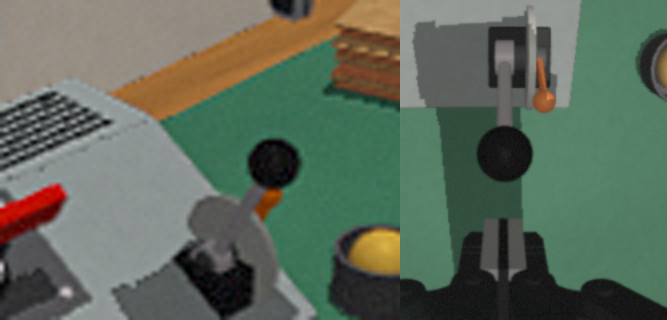

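The crops show the ball at side (338,191) and wrist (278,205), with the pointer's knob at wrist (308,166). Lever and pointer look nearly parallel. I compute the angles from centroids.

```bash
cat > cen.py <<'E'
from wr import *
def fit(p,px,L,dy,fish):
    ts=np.linspace(-.8,.8,641);e=[np.linalg.norm(off(p,px,ball(L,t,dy),fish)) for t in ts];i=int(np.argmin(e));return ts[i].round(4),round(e[i],1)
def run(g):
    for k in g:
        p=r.grab_frame(k);hsv=cv2.cvtColor(p['color'],cv2.COLOR_RGB2HSV)
        o=cv2.inRange(hsv,(5,170,90),(14,255,255))
        t=-.45;fish=k=='wrist'
        n,l,st,c=cv2.connectedComponentsWithStats(o)
        for i in range(1,n):
            if st[i,4]>12:
                a=fit(p,c[i][::-1],60,-27,fish)
                if a[1]<8: print(k,'orange',st[i].tolist(),a)
        for q in r.cut_out(p,'lever_ball')[:2]:
            m=q['pixels']&(p['color'].max(2)<60);ys,xs=np.nonzero(m)
            if len(ys)>20:
                (cx,cy),rad=cv2.minEnclosingCircle(np.c_[xs,ys].astype(np.float32))
                # centre by median rows/cols of dark round part
                d=cv2.distanceTransform(m.astype(np.uint8),cv2.DIST_L2,5);yy,xx=np.unravel_index(d.argmax(),d.shape)
                print(k,'ball',round(q['conf'],2),(round(cy,1),round(cx,1),round(rad,1)),fit(p,(cy,cx),110,0,fish),'dt',(yy,xx),fit(p,(yy,xx),110,0,fish))
run(['side','top','wrist'])
E
python3 cen.py
python3 - <<'E'
from cen import *
E
python3 -c "
import sys;sys.argv=['x']
from wr import *
from cen import fit
p=r.grab_frame('wrist');print(fit(p,(204.8,278),110,0,True),fit(p,(165.8,308),60,-27,True))
p=r.grab_frame('side');print(fit(p,(190.75,338.25),110,0,False))" | tail -2
```

```text
side orange [334, 197, 6, 8, 21] (np.float64(-0.4375), np.float64(6.5))
side ball 0.54 (190.5, 338.0, 6.3) (np.float64(-0.4475), np.float64(1.5)) dt (np.int64(190), np.int64(338)) (np.float64(-0.435), np.float64(0.6))
wrist orange [300, 134, 15, 39, 227] (np.float64(-0.3075), np.float64(2.4))
wrist ball 0.93 (204.4, 277.4, 21.1) (np.float64(-0.4625), np.float64(1.1)) dt (np.int64(204), np.int64(278)) (np.float64(-0.4575), np.float64(0.7))
side orange [334, 197, 6, 8, 21] (np.float64(-0.435), np.float64(6.7))
side ball 0.66 (200.3, 331.7, 17.9) (np.float64(-0.5425), np.float64(30.2)) dt (np.int64(191), np.int64(338)) (np.float64(-0.4525), np.float64(2.3))
side ball 0.49 (182.6, 262.7, 101.7) (np.float64(0.8), np.float64(115.6)) dt (np.int64(191), np.int64(338)) (np.float64(-0.4525), np.float64(2.3))
wrist orange [300, 134, 15, 39, 231] (np.float64(-0.3025), np.float64(2.3))
wrist ball 0.73 (85.0, 116.0, 11.2) (np.float64(0.28), np.float64(114.7)) dt (np.int64(82), np.int64(115)) (np.float64(0.305), np.float64(115.6))
wrist ball 0.7 (204.4, 277.4, 21.1) (np.float64(-0.4625), np.float64(1.1)) dt (np.int64(204), np.int64(277)) (np.float64(-0.4575), np.float64(1.4))
(np.float64(-0.4675), np.float64(0.6)) (np.float64(-0.4425), np.float64(0.1))
(np.float64(-0.455), np.float64(1.4))
```

```bash
cat >> wr.py <<'E'
TH=np.arctan2(90,170);C=R.from_euler('z',v[2]).as_matrix()
Rh=C@np.array([[0,np.cos(TH),np.sin(TH)],[1,0,0],[0,np.sin(TH),-np.cos(TH)]])
ax=-Rh[:,2]
home=hh(v[5])+[.2,-1.0,-.5]
E
python3 -c "
from wr import *
print(home,ax,Rh.round(3).tolist(),delta(home+71*ax,Rh))
s=r.sense();print((Rh.T@(home+71*ax-s['tcp_pos'])).round(1), np.linalg.det(Rh))"
```

```text
[651.64550718  53.8511073  175.7698035 ] [-0.46734691  0.02248957  0.88378792] [[0.048, 0.883, 0.467], [0.999, -0.042, -0.022], [0.0, 0.468, -0.884]] (array([ 0.0587, -0.1521,  0.0708]), array([-0.3818,  0.3815, -1.536 ]))
[152.2  18.6  90. ] 0.9999999999999999
```

```bash
python3 -m handwheel '[{"tx":0,"ty":0,"tz":0,"rx":-0.0318,"ry":0.0318,"rz":-0.128,"grip":0.05},{"tx":0,"ty":0,"tz":0,"rx":-0.0318,"ry":0.0318,"rz":-0.128,"grip":0.05},{"tx":0,"ty":0,"tz":0,"rx":-0.0318,"ry":0.0318,"rz":-0.128,"grip":0.05},{"tx":0,"ty":0,"tz":0,"rx":-0.0318,"ry":0.0318,"rz":-0.128,"grip":0.05},{"tx":0,"ty":0,"tz":0,"rx":-0.0318,"ry":0.0318,"rz":-0.128,"grip":0.05},{"tx":0,"ty":0,"tz":0,"rx":-0.0318,"ry":0.0318,"rz":-0.128,"grip":0.05},{"tx":0,"ty":0,"tz":0,"rx":-0.0318,"ry":0.0318,"rz":-0.128,"grip":0.05},{"tx":0,"ty":0,"tz":0,"rx":-0.0318,"ry":0.0318,"rz":-0.128,"grip":0.05},{"tx":0,"ty":0,"tz":0,"rx":-0.0318,"ry":0.0318,"rz":-0.128,"grip":0.05},{"tx":0,"ty":0,"tz":0,"rx":-0.0318,"ry":0.0318,"rz":-0.128,"grip":0.05},{"tx":0,"ty":0,"tz":0,"rx":-0.0318,"ry":0.0318,"rz":-0.128,"grip":0.05},{"tx":0,"ty":0,"tz":0,"rx":-0.0318,"ry":0.0318,"rz":-0.128,"grip":0.05},{"tx":0,"ty":0,"tz":0,"rx":0,"ry":0,"rz":0,"grip":0.05},{"tx":0,"ty":0,"tz":0,"rx":0,"ry":0,"rz":0,"grip":0.05}]'
python3 -c "
from wr import *
print(delta(home+71*ax,Rh),r.sense()['joint_positions'].round(2))"
```

```text
time_s: 16.4
tcp_pos: [552.6, -93.9, 309.4]
orientation: [1.997, 1.893, 0.471]
wrist_force: [-0.2, -0.0, -0.3]
grip_width: 50.1
grasp_force: 0.0
(array([0.1525, 0.0179, 0.09  ]), array([-0.0007,  0.0008, -0.0051])) [ 0.48  0.01 -0.42  2.07 -0.01  0.58  0.02]
```

```bash
python3 -m handwheel '[{"tx":0.038,"ty":0.0045,"tz":0,"rx":0,"ry":0,"rz":-0.005,"grip":0.05},{"tx":0.038,"ty":0.0045,"tz":0,"rx":0,"ry":0,"rz":0,"grip":0.05},{"tx":0.038,"ty":0.0045,"tz":0,"rx":0,"ry":0,"rz":0,"grip":0.05},{"tx":0.038,"ty":0.0045,"tz":0,"rx":0,"ry":0,"rz":0,"grip":0.05},{"tx":0,"ty":0,"tz":0.045,"rx":0,"ry":0,"rz":0,"grip":0.05},{"tx":0,"ty":0,"tz":0.045,"rx":0,"ry":0,"rz":0,"grip":0.05},{"tx":0,"ty":0,"tz":0,"rx":0,"ry":0,"rz":0,"grip":0.05},{"tx":0,"ty":0,"tz":0,"rx":0,"ry":0,"rz":0,"grip":0.05}]'
python3 - <<'E'
from wr import *
print(delta(home+71*ax,Rh))
p=r.grab_frame('wrist');save(p,'w5');T=np.array(p['pose'])
def projf(x):
    c=T[:3,:3].T@(x-T[:3,3]);c=np.array([c[0],-c[1],-c[2]]);t=np.arccos(c[2]/np.linalg.norm(c));u=c[:2]/np.hypot(*c[:2])*t
    return (p['K'][:2,:2]@u+p['K'][:2,2]).round(1)
sx=Rh[:,1];sy=Rh[:,0]
for a in (-50,50):
    for b in (-7,7): print('corner col,row',a,b,projf(home+14*ax+a*sy+b*sx))
q=r.cut_out(p,'shaker');print([(a['rect'],round(a['conf'],2)) for a in q[:2]])
E
```

```text
time_s: 17.2
tcp_pos: [617.4, 56.2, 237.4]
orientation: [1.989, 1.902, 0.469]
wrist_force: [0.8, 0.6, 0.4]
grip_width: 49.8
grasp_force: 0.0
(array([-0.0007,  0.0015, -0.0005]), array([-0.0021, -0.0007,  0.0032]))
corner col,row -50 -7 [270.1 293.2]
corner col,row -50 7 [289.6 293.2]
corner col,row 50 -7 [269.2 152.7]
corner col,row 50 7 [291.9 152.8]
[([266.1, 146.3, 296.5, 288.5], 0.62)]
```

View pics/w5.png

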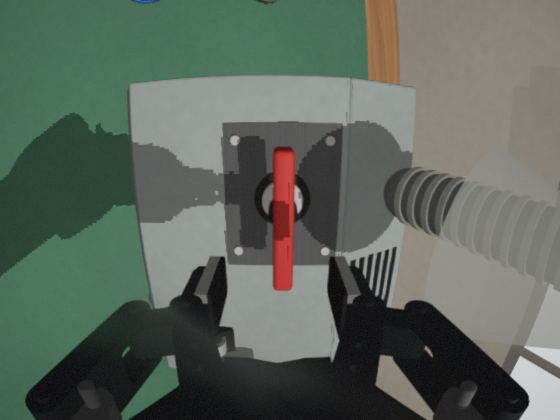

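The view shows the red bar running col 273–295, rows 147–290, centred between the open fingers about 3 mm to tool +y. I approach with that correction and grip.

```bash
python3 -m handwheel '[{"tx":0.002,"ty":0.0035,"tz":0.02,"rx":-0.002,"ry":0,"rz":0.003,"grip":0.05},{"tx":0,"ty":0,"tz":0.025,"rx":0,"ry":0,"rz":0,"grip":0.05},{"tx":0,"ty":0,"tz":0.025,"rx":0,"ry":0,"rz":0,"grip":0.05},{"tx":0,"ty":0,"tz":0.02,"rx":0,"ry":0,"rz":0,"grip":0.05},{"tx":0,"ty":0,"tz":0,"rx":0,"ry":0,"rz":0,"grip":0.05},{"tx":0,"ty":0,"tz":0,"rx":0,"ry":0,"rz":0,"grip":0.03},{"tx":0,"ty":0,"tz":0,"rx":0,"ry":0,"rz":0,"grip":0.02}]'
python3 -m handwheel '[{"tx":0,"ty":0,"tz":0,"rx":0,"ry":0,"rz":0,"grip":0.005},{"tx":0,"ty":0,"tz":0,"rx":0,"ry":0,"rz":0,"grip":0.005},{"tx":0,"ty":0,"tz":0,"rx":0,"ry":0,"rz":0,"grip":0.005},{"tx":0,"ty":0,"tz":0,"rx":0,"ry":0,"rz":0,"grip":0.005}]'
cat > st.py <<'E'
from wr import *
s=r.sense();A=R.from_rotvec(s['orientation']).as_matrix()
print('t %.2f out %.1f pull %.1f toolF %s w %.1f g %.0f d %s'%(s['time_s'],(s['tcp_pos']-home)@ax,-s['wrist_force']@ax,(A.T@s['wrist_force']).round(1),s['grip_width'],s['grasp_force'],delta(home-19*ax,Rh)))
E
python3 st.py
```

```text
time_s: 18.0
tcp_pos: [662.9, 55.5, 162.3]
orientation: [1.987, 1.896, 0.475]
wrist_force: [-15.0, 1.7, 3.2]
grip_width: 22.0
grasp_force: 7.0
time_s: 18.4
tcp_pos: [661.9, 55.6, 162.1]
orientation: [1.987, 1.897, 0.473]
wrist_force: [-10.1, 0.4, 9.1]
grip_width: 17.0
grasp_force: 58.4
t 18.40 out -16.8 pull -12.8 toolF [ -0.1  -4.7 -12.8] w 17.0 g 58 d (array([-0.0022, -0.0026,  0.0022]), array([0.0032, 0.0003, 0.0018]))
```

```bash
python3 -m handwheel '[{"tx":0,"ty":-0.001,"tz":-0.002,"rx":0,"ry":0,"rz":0,"grip":0.005},{"tx":0,"ty":0,"tz":-0.001,"rx":0,"ry":0,"rz":0,"grip":0.005},{"tx":0,"ty":0,"tz":0,"rx":0,"ry":0,"rz":0,"grip":0.005}]'
python3 st.py
```

```text
time_s: 18.7
tcp_pos: [661.0, 55.6, 163.2]
orientation: [1.987, 1.898, 0.475]
wrist_force: [4.3, 1.2, -4.0]
grip_width: 16.6
grasp_force: 58.8
t 18.70 out -15.4 pull 5.5 toolF [1.4 1.9 5.5] w 16.6 g 59 d (array([-0.0022, -0.0023,  0.0036]), array([ 0.0035, -0.0009,  0.0017]))
```

```bash
python3 -m handwheel '[{"tx":0,"ty":0,"tz":-0.003,"rx":0,"ry":0,"rz":0,"grip":0.005},{"tx":0,"ty":0,"tz":-0.003,"rx":0,"ry":0,"rz":0,"grip":0.005},{"tx":0,"ty":0,"tz":-0.003,"rx":0,"ry":0,"rz":0,"grip":0.005},{"tx":0,"ty":0,"tz":-0.003,"rx":0,"ry":0,"rz":0,"grip":0.005},{"tx":0,"ty":0,"tz":0,"rx":0,"ry":0,"rz":0,"grip":0.005}]'
python3 st.py
python3 - <<'E'
from wr import *
for k in ['side','wrist','top']:
    p=r.grab_frame(k);save(p,'h1'+k);q=r.spot_point(p,'shaker')
    for a in q[:1]:
        # angle-free: out distance best fit
        ts=np.linspace(-10,90,201);e=[np.linalg.norm(off(p,a['position'],home+t*ax,k=='wrist')) for t in ts];i=int(np.argmin(e));print(k,a['position'],a['conf'],ts[i],e[i])
a=cv2.imread('pics/h1wrist.png')[130:420,160:400];b=cv2.imread('pics/h1side.png')[150:260,210:330]
cv2.imwrite('pics/h1.png',np.hstack([cv2.resize(a,None,fx=1.6,fy=1.6),cv2.resize(b,(384,464))[:464]]))
E
```

```text
time_s: 19.2
tcp_pos: [655.4, 55.8, 173.5]
orientation: [1.988, 1.898, 0.474]
wrist_force: [4.4, 1.1, -4.7]
grip_width: 16.4
grasp_force: 59.0
t 19.20 out -3.8 pull 6.1 toolF [1.3 1.6 6.1] w 16.4 g 59 d (array([-0.0021, -0.0022,  0.0152]), array([ 0.0031, -0.0008,  0.0016]))
side [203.3, 274.0] 0.7 18.0 2.9966648127543394
wrist [288.8, 274.8] 0.98 11.5 0.6708203932499369
top [185.4, 195.2] 0.62 89.0 198.66086680571993
```

View pics/h1.png

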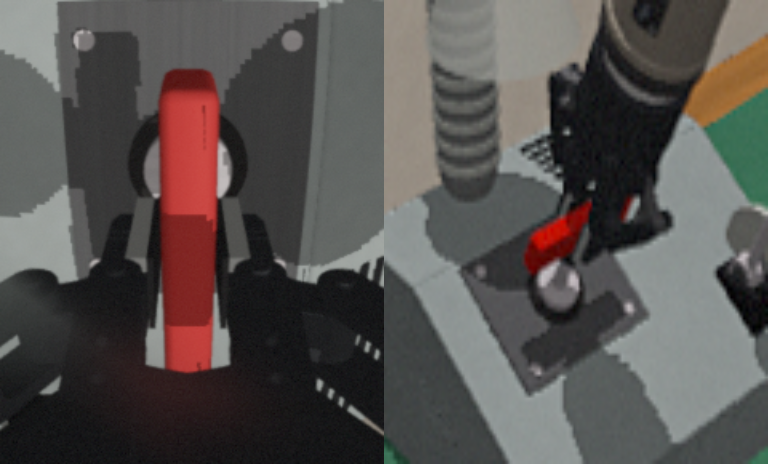

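The wrist crop shows the bar clamped squarely between the pads, and the side crop shows the handle lifted off the bush. It moved with the gripper, about 12 mm out with no slip, so I go on pulling.

```bash
python3 -m handwheel '[{"tx":0,"ty":0,"tz":-0.004,"rx":0,"ry":0,"rz":0,"grip":0.005},{"tx":0,"ty":0,"tz":-0.004,"rx":0,"ry":0,"rz":0,"grip":0.005},{"tx":0,"ty":0,"tz":-0.004,"rx":0,"ry":0,"rz":0,"grip":0.005},{"tx":0,"ty":0,"tz":-0.004,"rx":0,"ry":0,"rz":0,"grip":0.005},{"tx":0,"ty":0,"tz":-0.004,"rx":0,"ry":0,"rz":0,"grip":0.005},{"tx":0,"ty":0,"tz":-0.004,"rx":0,"ry":0,"rz":0,"grip":0.005},{"tx":0,"ty":0,"tz":-0.004,"rx":0,"ry":0,"rz":0,"grip":0.005},{"tx":0,"ty":0,"tz":-0.003,"rx":0,"ry":0,"rz":0,"grip":0.005},{"tx":0,"ty":0,"tz":0,"rx":0,"ry":0,"rz":0,"grip":0.005}]'
python3 st.py
```

```text
time_s: 20.4
tcp_pos: [640.7, 56.4, 200.5]
orientation: [1.988, 1.898, 0.474]
wrist_force: [6.6, 1.4, -7.6]
grip_width: 16.6
grasp_force: 59.0
t 20.40 out 27.0 pull 9.8 toolF [1.7 2.2 9.8] w 16.6 g 59 d (array([-0.0021, -0.0019,  0.046 ]), array([ 0.0026, -0.0008,  0.0016]))
```

```bash
python3 -m handwheel '[{"tx":0,"ty":0,"tz":-0.002,"rx":0,"ry":0,"rz":0,"grip":0.005},{"tx":0,"ty":0,"tz":-0.002,"rx":0,"ry":0,"rz":0,"grip":0.005},{"tx":0,"ty":0,"tz":-0.002,"rx":0,"ry":0,"rz":0,"grip":0.005},{"tx":0,"ty":0,"tz":0,"rx":0,"ry":0,"rz":0,"grip":0.005}]'
python3 st.py
python3 -m handwheel '[{"tx":0,"ty":0,"tz":-0.002,"rx":0,"ry":0,"rz":0,"grip":0.005},{"tx":0,"ty":0,"tz":-0.002,"rx":0,"ry":0,"rz":0,"grip":0.005},{"tx":0,"ty":0,"tz":0,"rx":0,"ry":0,"rz":0,"grip":0.005}]'
python3 st.py
```

```text
time_s: 20.8
tcp_pos: [637.9, 56.5, 205.6]
orientation: [1.988, 1.898, 0.474]
wrist_force: [7.3, 1.5, -7.9]
grip_width: 16.8
grasp_force: 59.0
t 20.80 out 32.8 pull 10.4 toolF [ 1.9  2.7 10.4] w 16.8 g 59 d (array([-0.0021, -0.0018,  0.0518]), array([ 0.0024, -0.0008,  0.0017]))
time_s: 21.1
tcp_pos: [636.0, 56.6, 209.0]
orientation: [1.988, 1.898, 0.474]
wrist_force: [8.6, 1.9, -7.7]
grip_width: 16.2
grasp_force: 59.0
t 21.10 out 36.8 pull 10.8 toolF [ 2.3  3.9 10.8] w 16.2 g 59 d (array([-0.002 , -0.0018,  0.0558]), array([ 0.0023, -0.0008,  0.0016]))
```

```bash
python3 -m handwheel '[{"tx":0,"ty":0.0003,"tz":-0.002,"rx":0,"ry":0,"rz":0,"grip":0.005},{"tx":0,"ty":0,"tz":-0.002,"rx":0,"ry":0,"rz":0,"grip":0.005},{"tx":0,"ty":0,"tz":0,"rx":0,"ry":0,"rz":0,"grip":0.005}]'
python3 st.py
python3 -m handwheel '[{"tx":0,"ty":0.0003,"tz":-0.002,"rx":0,"ry":0,"rz":0,"grip":0.005},{"tx":0,"ty":0,"tz":-0.002,"rx":0,"ry":0,"rz":0,"grip":0.005},{"tx":0,"ty":0,"tz":0,"rx":0,"ry":0,"rz":0,"grip":0.005}]'
python3 st.py
```

```text
time_s: 21.4
tcp_pos: [634.2, 56.6, 212.5]
orientation: [1.989, 1.899, 0.473]
wrist_force: [7.1, 1.2, -8.6]
grip_width: 16.5
grasp_force: 59.0
t 21.40 out 40.7 pull 10.8 toolF [ 1.5  2.2 10.9] w 16.5 g 59 d (array([-0.002 , -0.0017,  0.0597]), array([ 0.0018, -0.0007,  0.0016]))
time_s: 21.7
tcp_pos: [632.4, 56.7, 215.9]
orientation: [1.989, 1.899, 0.473]
wrist_force: [7.1, 1.5, -8.8]
grip_width: 16.7
grasp_force: 59.0
t 21.70 out 44.6 pull 11.1 toolF [ 1.9  2.1 11.1] w 16.7 g 59 d (array([-0.0019, -0.0017,  0.0636]), array([ 0.0013, -0.0006,  0.0017]))
```

Handle is about 60 mm out, stop not reached yet.

```bash
python3 -m handwheel '[{"tx":0,"ty":0.0002,"tz":-0.002,"rx":0,"ry":0,"rz":0,"grip":0.005},{"tx":0,"ty":0,"tz":-0.002,"rx":0,"ry":0,"rz":0,"grip":0.005},{"tx":0,"ty":0,"tz":0,"rx":0,"ry":0,"rz":0,"grip":0.005}]'
python3 st.py
python3 -m handwheel '[{"tx":0,"ty":0.0002,"tz":-0.002,"rx":0,"ry":0,"rz":0,"grip":0.005},{"tx":0,"ty":0,"tz":-0.001,"rx":0,"ry":0,"rz":0,"grip":0.005},{"tx":0,"ty":0,"tz":0,"rx":0,"ry":0,"rz":0,"grip":0.005}]'
python3 st.py
```

```text
time_s: 22.0
tcp_pos: [630.6, 56.6, 218.8]
orientation: [1.989, 1.899, 0.472]
wrist_force: [13.0, 1.0, -16.5]
grip_width: 16.2
grasp_force: 58.9
t 22.00 out 47.9 pull 20.6 toolF [ 1.6  3.7 20.6] w 16.2 g 59 d (array([-0.0018, -0.0015,  0.0669]), array([ 0.0005, -0.0009,  0.0015]))
time_s: 22.3
tcp_pos: [629.3, 56.6, 221.0]
orientation: [1.99, 1.9, 0.472]
wrist_force: [15.4, 1.5, -18.8]
grip_width: 16.2
grasp_force: 59.0
t 22.30 out 50.4 pull 23.8 toolF [ 2.2  4.8 23.8] w 16.2 g 59 d (array([-0.0017, -0.0013,  0.0694]), array([-0.0001, -0.001 ,  0.0015]))
```

```bash
python3 -m handwheel '[{"tx":0,"ty":0.0002,"tz":0.0012,"rx":0,"ry":0,"rz":0,"grip":0.005},{"tx":0,"ty":0,"tz":0,"rx":0,"ry":0,"rz":0,"grip":0.005},{"tx":0,"ty":0,"tz":0,"rx":0,"ry":0,"rz":0,"grip":0.005},{"tx":0,"ty":0,"tz":0,"rx":0,"ry":0,"rz":0,"grip":0.005}]'
python3 st.py
python3 -m handwheel '[{"tx":0,"ty":0,"tz":0,"rx":0,"ry":0,"rz":0,"grip":0.005},{"tx":0,"ty":0,"tz":0,"rx":0,"ry":0,"rz":0,"grip":0.005},{"tx":0,"ty":0,"tz":0,"rx":0,"ry":0,"rz":0,"grip":0.005},{"tx":0,"ty":0,"tz":0,"rx":0,"ry":0,"rz":0,"grip":0.005},{"tx":0,"ty":0,"tz":0,"rx":0,"ry":0,"rz":0,"grip":0.005},{"tx":0,"ty":0,"tz":0,"rx":0,"ry":0,"rz":0,"grip":0.005},{"tx":0,"ty":0,"tz":0,"rx":0,"ry":0,"rz":0,"grip":0.005},{"tx":0,"ty":0,"tz":0,"rx":0,"ry":0,"rz":0,"grip":0.005}]'
python3 st.py
```

```text
time_s: 22.7
tcp_pos: [630.0, 56.6, 219.9]
orientation: [1.99, 1.9, 0.472]
wrist_force: [14.1, 1.8, -18.4]
grip_width: 15.9
grasp_force: 59.5
t 22.70 out 49.2 pull 22.9 toolF [ 2.5  3.8 22.9] w 15.9 g 59 d (array([-0.0018, -0.0014,  0.0682]), array([-0.0004, -0.0009,  0.0015]))
time_s: 23.5
tcp_pos: [630.0, 56.6, 219.9]
orientation: [1.99, 1.9, 0.472]
wrist_force: [13.6, 2.0, -18.5]
grip_width: 16.4
grasp_force: 59.5
t 23.50 out 49.2 pull 22.7 toolF [ 2.7  3.2 22.7] w 16.4 g 59 d (array([-0.0018, -0.0014,  0.0682]), array([-0.0004, -0.001 ,  0.0014]))
```

Steady at about 22.5 N; I hold it for two more seconds, for margin.

```bash
python3 -m handwheel '[{"tx":0,"ty":0,"tz":0.0003,"rx":0,"ry":0,"rz":0,"grip":0.005},{"tx":0,"ty":0,"tz":0,"rx":0,"ry":0,"rz":0,"grip":0.005},{"tx":0,"ty":0,"tz":0,"rx":0,"ry":0,"rz":0,"grip":0.005},{"tx":0,"ty":0,"tz":0,"rx":0,"ry":0,"rz":0,"grip":0.005},{"tx":0,"ty":0,"tz":0,"rx":0,"ry":0,"rz":0,"grip":0.005},{"tx":0,"ty":0,"tz":0,"rx":0,"ry":0,"rz":0,"grip":0.005},{"tx":0,"ty":0,"tz":0,"rx":0,"ry":0,"rz":0,"grip":0.005},{"tx":0,"ty":0,"tz":0,"rx":0,"ry":0,"rz":0,"grip":0.005},{"tx":0,"ty":0,"tz":0,"rx":0,"ry":0,"rz":0,"grip":0.005},{"tx":0,"ty":0,"tz":0,"rx":0,"ry":0,"rz":0,"grip":0.005},{"tx":0,"ty":0,"tz":0,"rx":0,"ry":0,"rz":0,"grip":0.005},{"tx":0,"ty":0,"tz":0,"rx":0,"ry":0,"rz":0,"grip":0.005},{"tx":0,"ty":0,"tz":0,"rx":0,"ry":0,"rz":0,"grip":0.005},{"tx":0,"ty":0,"tz":0,"rx":0,"ry":0,"rz":0,"grip":0.005},{"tx":0,"ty":0,"tz":0,"rx":0,"ry":0,"rz":0,"grip":0.005},{"tx":0,"ty":0,"tz":0,"rx":0,"ry":0,"rz":0,"grip":0.005},{"tx":0,"ty":0,"tz":0,"rx":0,"ry":0,"rz":0,"grip":0.005},{"tx":0,"ty":0,"tz":0,"rx":0,"ry":0,"rz":0,"grip":0.005}]'
python3 st.py
```

```text
time_s: 25.3
tcp_pos: [630.1, 56.6, 219.7]
orientation: [1.99, 1.9, 0.472]
wrist_force: [13.4, 2.0, -17.6]
grip_width: 16.1
grasp_force: 59.6
t 25.30 out 48.9 pull 21.8 toolF [ 2.7  3.5 21.8] w 16.1 g 60 d (array([-0.0018, -0.0014,  0.0679]), array([-0.0003, -0.001 ,  0.0015]))
```

```bash
python3 -m handwheel '[{"tx":0,"ty":0,"tz":0.002,"rx":0,"ry":0,"rz":0,"grip":0.005},{"tx":0,"ty":0,"tz":0.003,"rx":0,"ry":0,"rz":0,"grip":0.005},{"tx":0,"ty":-0.0002,"tz":0.003,"rx":0,"ry":0,"rz":0,"grip":0.005},{"tx":0,"ty":-0.0002,"tz":0.003,"rx":0,"ry":0,"rz":0,"grip":0.005},{"tx":0,"ty":-0.0002,"tz":0.003,"rx":0,"ry":0,"rz":0,"grip":0.005},{"tx":0,"ty":-0.0002,"tz":0.003,"rx":0,"ry":0,"rz":0,"grip":0.005},{"tx":0,"ty":0,"tz":0.003,"rx":0,"ry":0,"rz":0,"grip":0.005},{"tx":0,"ty":0,"tz":0.003,"rx":0,"ry":0,"rz":0,"grip":0.005},{"tx":0,"ty":0,"tz":0.003,"rx":0,"ry":0,"rz":0,"grip":0.005},{"tx":0,"ty":0,"tz":0.003,"rx":0,"ry":0,"rz":0,"grip":0.005},{"tx":0,"ty":0,"tz":0.003,"rx":0,"ry":0,"rz":0,"grip":0.005},{"tx":0,"ty":0,"tz":0.003,"rx":0,"ry":0,"rz":0,"grip":0.005},{"tx":0,"ty":0,"tz":0.003,"rx":0,"ry":0,"rz":0,"grip":0.005},{"tx":0,"ty":0,"tz":0.003,"rx":0,"ry":0,"rz":0,"grip":0.005},{"tx":0,"ty":0,"tz":0.003,"rx":0,"ry":0,"rz":0,"grip":0.005},{"tx":0,"ty":0,"tz":0.003,"rx":0,"ry":0,"rz":0,"grip":0.005},{"tx":0,"ty":0,"tz":0.003,"rx":0,"ry":0,"rz":0,"grip":0.005},{"tx":0,"ty":0,"tz":0.003,"rx":0,"ry":0,"rz":0,"grip":0.005},{"tx":0,"ty":0,"tz":0.003,"rx":0,"ry":0,"rz":0,"grip":0.005},{"tx":0,"ty":0,"tz":0,"rx":0,"ry":0,"rz":0,"grip":0.005}]'
python3 st.py
```

```text
time_s: 27.3
tcp_pos: [656.4, 55.8, 171.6]
orientation: [1.988, 1.899, 0.474]
wrist_force: [5.5, 0.7, -5.6]
grip_width: 16.6
grasp_force: 62.9
t 27.30 out -5.9 pull 7.5 toolF [1.  2.2 7.5] w 16.6 g 63 d (array([-0.0022, -0.0022,  0.0131]), array([ 0.0022, -0.0007,  0.0018]))
```

```bash
python3 -m handwheel '[{"tx":0,"ty":0,"tz":0.002,"rx":0,"ry":0,"rz":0,"grip":0.005},{"tx":0,"ty":0,"tz":0.002,"rx":0,"ry":0,"rz":0,"grip":0.005},{"tx":0,"ty":0,"tz":0.002,"rx":0,"ry":0,"rz":0,"grip":0.005},{"tx":0,"ty":0,"tz":0.002,"rx":0,"ry":0,"rz":0,"grip":0.005},{"tx":0,"ty":0,"tz":0,"rx":0,"ry":0,"rz":0,"grip":0.005}]'
python3 st.py
python3 -m handwheel '[{"tx":0,"ty":0,"tz":0.001,"rx":0,"ry":0,"rz":0,"grip":0.005},{"tx":0,"ty":0,"tz":0.001,"rx":0,"ry":0,"rz":0,"grip":0.005},{"tx":0,"ty":0,"tz":0,"rx":0,"ry":0,"rz":0,"grip":0.005}]'
python3 st.py
```

```text
time_s: 27.8
tcp_pos: [660.1, 55.6, 164.7]
orientation: [1.988, 1.898, 0.474]
wrist_force: [6.2, 1.1, -4.8]
grip_width: 16.2
grasp_force: 63.0
t 27.80 out -13.7 pull 7.1 toolF [1.4 3.1 7.2] w 16.2 g 63 d (array([-0.0021, -0.0022,  0.0053]), array([ 0.0024, -0.0006,  0.0019]))
time_s: 28.1
tcp_pos: [661.0, 55.6, 163.0]
orientation: [1.988, 1.898, 0.474]
wrist_force: [4.7, 1.2, -5.3]
grip_width: 16.7
grasp_force: 63.1
t 28.10 out -15.6 pull 6.8 toolF [1.4 1.6 6.8] w 16.7 g 63 d (array([-0.0022, -0.0022,  0.0034]), array([ 0.0025, -0.0006,  0.0019]))
```

```bash
python3 -m handwheel '[{"tx":0,"ty":0,"tz":0.001,"rx":0,"ry":0,"rz":0,"grip":0.005},{"tx":0,"ty":0,"tz":0,"rx":0,"ry":0,"rz":0,"grip":0.005}]'
python3 st.py
python3 -m handwheel '[{"tx":0,"ty":0,"tz":0.001,"rx":0,"ry":0,"rz":0,"grip":0.005},{"tx":0,"ty":0,"tz":0,"rx":0,"ry":0,"rz":0,"grip":0.005}]'
python3 st.py
```

```text
time_s: 28.3
tcp_pos: [661.4, 55.5, 162.3]
orientation: [1.988, 1.898, 0.473]
wrist_force: [4.3, 1.4, -3.1]
grip_width: 16.5
grasp_force: 63.7
t 28.30 out -16.4 pull 4.7 toolF [1.6 2.2 4.7] w 16.5 g 64 d (array([-0.0021, -0.0022,  0.0026]), array([ 0.0026, -0.0004,  0.002 ]))
time_s: 28.5
tcp_pos: [661.5, 55.5, 162.1]
orientation: [1.987, 1.898, 0.473]
wrist_force: [-2.0, 0.2, 6.5]
grip_width: 16.7
grasp_force: 66.0
t 28.50 out -16.6 pull -6.6 toolF [ 0.1  1.3 -6.6] w 16.7 g 66 d (array([-0.0022, -0.0023,  0.0023]), array([0.003 , 0.0001, 0.0022]))
```

The handle is seated home. I release it and withdraw along the axis.

```bash
python3 -m handwheel '[{"tx":0,"ty":0,"tz":0,"rx":0,"ry":0,"rz":0,"grip":0.02},{"tx":0,"ty":0,"tz":0,"rx":0,"ry":0,"rz":0,"grip":0.035},{"tx":0,"ty":0,"tz":0,"rx":0,"ry":0,"rz":0,"grip":0.045},{"tx":0,"ty":0,"tz":0,"rx":0,"ry":0,"rz":0,"grip":0.045},{"tx":0,"ty":0,"tz":-0.02,"rx":0,"ry":0,"rz":0,"grip":0.045},{"tx":0,"ty":0,"tz":-0.04,"rx":0,"ry":0,"rz":0,"grip":0.045},{"tx":0,"ty":0,"tz":-0.045,"rx":0,"ry":0,"rz":0,"grip":0.045},{"tx":0,"ty":0,"tz":-0.045,"rx":0,"ry":0,"rz":0,"grip":0.045},{"tx":0,"ty":0,"tz":0,"rx":0,"ry":0,"rz":0,"grip":0.045},{"tx":0,"ty":0,"tz":0,"rx":0,"ry":0,"rz":0,"grip":0.045}]'
python3 st.py; python3 cen.py; python3 - <<'E'
from wr import *
for k in ['side','wrist','top']:
    p=r.grab_frame(k);save(p,'f_'+k)
    for n in ('shaker','pointer_tip','lever_ball','guide_bush'):
        for a in r.spot_point(p,n)[:1]: print(k,n,np.round(a['position'],1),round(a['conf'],2))
    for a in r.spot_point(p,'shaker')[:1]:
        ts=np.linspace(-20,90,221);e=[np.linalg.norm(off(p,a['position'],home+t*ax,k=='wrist')) for t in ts];i=int(np.argmin(e));print('   out',ts[i],e[i])
E
```

```text
time_s: 29.5
tcp_pos: [591.2, 58.2, 294.8]
orientation: [1.987, 1.896, 0.474]
wrist_force: [0.5, -0.3, -0.9]
grip_width: 44.9
grasp_force: 0.0
t 29.50 out 133.5 pull 1.0 toolF [-0.3  0.   1. ] w 44.9 g 0 d (array([-0.0013, -0.0028,  0.1525]), array([0.0042, 0.0009, 0.0015]))
side orange [334, 197, 7, 8, 24] (np.float64(-0.45), np.float64(6.1))
side ball 0.59 (190.6, 338.0, 6.2) (np.float64(-0.45), np.float64(1.6)) dt (np.int64(191), np.int64(338)) (np.float64(-0.4525), np.float64(2.3))
side ball 0.47 (216.8, 264.0, 9.1) (np.float64(0.8), np.float64(150.6)) dt (np.int64(213), np.int64(268)) (np.float64(0.8), np.float64(135.3))
top orange [340, 223, 6, 12, 30] (np.float64(-0.3275), np.float64(2.9))
top ball 0.79 (237.7, 332.6, 9.4) (np.float64(-0.4025), np.float64(4.8)) dt (np.int64(240), np.int64(334)) (np.float64(-0.4575), np.float64(1.0))
side shaker [209.7 272.4] 0.69
side pointer_tip [197.7 337.1] 0.58
side lever_ball [189.8 335.4] 0.65
side guide_bush [214.4 263.3] 0.96
   out -6.5 6.790434448545984
wrist shaker [200.  275.6] 0.75
wrist guide_bush [186.6 277.7] 0.75
   out 3.0 0.14142135623730953
top shaker [202.5 270.7] 0.67
top pointer_tip [233.  342.2] 0.57
top lever_ball [241.4 332.3] 0.75
top guide_bush [198.1 274.2] 0.73
   out -9.0 7.758221445666527
```

```bash
python3 - <<'E'
import cv2,numpy as np
for k in ('side','top'):
    for f in (k+'0','f_'+k):
        h=cv2.cvtColor(cv2.imread('pics/%s.png'%f),cv2.COLOR_BGR2HSV);m=cv2.inRange(h,(0,180,100),(4,255,255))
        m[:, :230]=0;m[:,310:]=0;ys,xs=np.nonzero(m);print(f,len(ys),ys.min(),ys.max(),xs.min(),xs.max(),ys.mean().round(1),xs.mean().round(1))
E
python3 -c "
from bench import r
print(r.hand_in())"
```

```text
side0 151 196 213 253 285 204.3 269.3
f_side 154 196 213 253 285 204.4 269.2
top0 305 200 208 254 292 203.8 272.9
f_top 305 200 208 254 292 203.8 272.9
the job is handed in; nothing more can be done
None
```

The job is handed in: the lever measures about 0.01 rad from the idle pointer, the shaker was held against its stop at about 22–23 N for over two seconds (peak reading 23.8 N) and eased home, and the gripper is clear; on the first two tries at the lever the ball slipped out of the grip, so I pushed it into line with shut fingers.

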